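# Drive the snap studs home

## Robot

A 7-joint arm with a two-finger parallel gripper is mounted at the origin on the work surface. World frame = base frame: x ahead of the robot, y to its left, z up, the work surface at z = 0. Lengths are in m, angles in rad, forces in N, time in s.
With the tool pointing down it reaches from about 0.425 to 0.875 m from the base axis. Payload 4.7 kg.
Tool frame: the origin (TCP) lies midway between the tips of the shut fingers; the grasp point (between the pads) lies 19 mm behind it (robot.grip_point_offset is the distance from the TCP to the grasp point, in m); z points along the fingers, y is the line along which they close (so a half turn about z gives the same grasp; the last joint's range is limited). The gripper opens to 87 mm and grips with 3 to 60 N. Pads are 19 mm wide; open, the fingers measure 117 mm over their backs; the gripper's body (75 mm by 190 mm) begins 51 mm behind the grasp point.
Start: joints at [1.172, 0.321, -0.07, 1.45, 0.023, 1.371, -0.057], TCP at [0.261, -0.595, 0.223] pointing down, gripper open.
Joint ranges: [-2.86, 2.86], [-0.3, 2.09], [-1.38, 1.24], [0.06, 2.45], [-1.56, 4.7], [0.09, 2.05], [-2.69, 2.69]. Speed limits (rad/s): [2.57, 2.57, 3.14, 3.14, 3.14, 3.14, 3.14].

## Interface

Orientations are given as a unit quaternion [w, x, y, z].
In Python, from plant import robot, capture, search_frame gives the robot as it stands. The module is installed in compiled form; this text tells all that it offers.
- The arm moves only by the tool send_rows, never from a script. Its argument "moves" is a list of rows, each an object of numbers: "grip": the finger opening in mm, from 0 to 87; "dx", "dy", "dz": the shift along the tool's x, y, z scaled (see below); "yaw": the turn about the tool's z scaled (see below). In form: [{"grip": .., "dx": .., "dy": .., "dz": .., "yaw": ..}, ...]. A call has 1 to 8 rows; each row shifts and turns the commanded pose from where the row before left it, along the tool's axes as they then stand; what a row does not reach is not made up. The controller multiplies each number of a shift by 0.2 m and each number of a turn by 2 pi rad. A row lasts 1/12 s, in which the tool goes at most 41.7 mm and 7.16 degrees, less where a joint would pass 70% of its speed; a pose out of reach is approached as far as the arm can. A call with a number of a shift or a turn outside -1 to 1 is refused whole. A call with a gripper value outside its range is refused whole. The fingers move at their own pace and stop on an object; "squeeze" is the grip in N (left out, the last holds). Time passes only in rows, so rows that do not move let the fingers close. It gives the time, the measured TCP pose, the force, the opening and the grip force at its end, in the units of the state.
- robot.get_obs(): the state, without advancing time (a new reading comes with each control period).
- capture(name): name is "scene" or "top" or "wrist"; returns a dict with "pixels" (480x640x3 uint8, red, green, blue), "intrinsics" (3x3 intrinsics, pixels), "k1" (the pictures are not rectified: a ray, as slopes to the right and down, at radius r is drawn at 1 + k1 r^2 times it, then the intrinsics apply), "rvec" (rotation vector, rad) and "tvec" (3), from world to camera coordinates, as OpenCV has them. Camera axes: x right, y down, z forward; pixel columns grow to the right and rows downward; lengths in m; the calibration is good to about 2 mm. A picture is of the moment at which its call begins. There is no depth.
- robot.finish_job(): hands the job in; it is judged then, once.
Trained networks look in a picture, given as the dict that the camera call returned (one of the last four; its "shot" number tells which), for a name from the list of things; names that differ only in an ending like _2 or _b are one class to them, and where a whole thing is asked for, a point or a joint stands for the part that bears it (a point fixed in the world has none). Each returns a list of dicts, best first, with "p" (0 to 1); they miss things now and then, are a little off and sometimes report something else, mostly with a low value. They report only what shows in the picture. A call takes as long as a camera call.
- search_frame(picture, name): "uv" ([column, row] in pixels, amid what is visible of it).
The state is a dict: "t": time; "joint_positions": joint angles; "dq": joint speeds; "joint_torque": joint torques, N m; "ee_pos": TCP position; "orientation": TCP orientation; "wrist_force": force on the tool from outside, world axes, zero at the start; "ft_torque": the same for the moment, N m; "gripper_width": finger opening in m; "gripper_force": force on a finger pad.
Only numpy, scipy, OpenCV 4.12 (cv2) and the standard library are available. Lean on these libraries where they do the work, as an engineer would, in place of code of your own. Each camera call takes 0.05 s, during which the arm holds its last target. There are 200 camera calls.

## Task

Two of the three brass snap studs on the white panel still stand proud on their springs. Take the yellow-handled mallet by its handle and with its rubber face drive each of them straight down until it clicks home, then lean on it with about 20 N for a second to bed it before going on - never more than 35 N on a stud, no blows on the bare panel, and the gripper itself must not push the studs. Then set the mallet down (no dropping) standing on its rubber face on the cork rest pad; leave everything else on the bench where it is.

Things in the scene. Friction and masses are not known exactly. Their poses are not given: they have to be found in the camera images.
- mallet: stubby hand mallet standing upright, 150 mm tall, loose, 0.2 to 0.45 kg. Origin: centre of its round flat rubber striking face (32 mm across), which is its underside; z points up along the handle. Black rubber face to 12 mm (it yields about 1 mm per 15 N), dark steel head 40 mm across from 12 to 50 mm, yellow round handle 28 mm across from 50 to 150 mm above the face. Any yaw is the same.
- rest: square cork rest pad, 120 x 120 x 8 mm, fixed on the bench; the mallet starts standing on it. Origin: centre of its underside (bench height), so its top is 8 mm above.
- jig: fixed aluminium and blue jig, 170 (x) x 270 (y) mm, low edge 30 mm at its -x side (towards the robot when its yaw is 0), high edge about 110 mm. Its top slopes by 0.44 rad (25 degrees). Origin: centre of its underside; z up.
- panel: white panel with round ends, 130 x 230 x 4 mm, fixed on the jig's slope, red clips (4 mm high) at its long edges. Origin: centre of its upper face; z is the outward normal of that face, x points up the slope, y along its length. All three studs sit on its y axis (x = 0).
- stud_a: brass snap stud, one of the two standing proud: flat round brass head 22 mm across, 4 mm thick, on a red 12 mm stem (seen only while proud). Origin: centre of the head's underside; z is the outward panel normal. It slides only along z: it starts with the head's underside 10 mm above the panel and is home when that touches the panel. Over-centre spring: see stud_a_top.
- stud_a_top (a point): centre of the top of stud_a's head, 4 mm above its origin: 14 mm above the panel when proud, 4 mm when home. Pushed down it resists with 5 to 13 N (it differs each time), less lower down, springs right back up if let go before 7.5 mm, and past that snaps to its rigid stop at 10 mm by itself and stays. More than 14 N is felt only at the stop.
- stud_b: the second proud brass snap stud: same sizes, origin, axes and spring as stud_a.
- stud_b_top (a point): centre of the top of stud_b's head, 4 mm above its origin.
- stud_done: the third stud, alike but already home and fixed; leave it. The order of the three along the panel varies; neighbours are at least 45 mm apart. Origin: 10 mm straight above (along the panel normal) the centre of its head's underside.
- bowl: clear bowl, 120 mm across, 50 mm high, loose; leave it. Origin: centre of its underside.
- glue: white bottle with red label and yellow cap, 40 mm across, 120 mm tall, loose; leave it. Origin: centre of its underside.
- marker: blue and black marker lying on the bench, 130 mm long, 17 mm thick, loose; leave it. Origin: on the bench under its middle; x along it.
- tape: yellow roll of tape lying flat, 84 mm across, 22 mm high, loose; leave it. Origin: centre of its underside.
- scissors: orange-handled scissors lying flat, 180 mm long, 11 mm thick, loose; leave them. Origin: on the bench under the pivot; x along the blades.

How it is judged:
On the way, in this order (a step that is already met when the one before it is completed fails the run):
1. the mallet is lifted off its rest pad (z of mallet in the frame of rest above 0.03 m), for 0.1 s.
2. one proud stud is home and bedded: the mallet leans on it with 14 to 28 N (((z of stud_a in the frame of panel below 0.002 m and contact force between mallet and stud_a between 14 and 28 N) or (z of stud_b in the frame of panel below 0.002 m and contact force between mallet and stud_b between 14 and 28 N))), for 0.5 s.
3. both are home and the mallet leans on the second with 14 to 28 N (z of each of stud_a, stud_b in the frame of panel below 0.002 m and (contact force between mallet and stud_a between 14 and 28 N or contact force between mallet and stud_b between 14 and 28 N)), for 0.5 s.
At the end, for the whole second after the job is handed in: both studs stay home (head's underside less than 2 mm above the panel), and the mallet stands upright (within 0.1 rad) and still on its rubber face on the rest pad, its centre within 50 mm of the pad's centre along each side of the pad (z of each of stud_a, stud_b in the frame of panel below 0.002 m and x of mallet in the frame of rest between -0.05 and 0.05 m and y of mallet in the frame of rest between -0.05 and 0.05 m and z of mallet in the frame of rest between 0.004 and 0.013 m and angle between mallet's own z axis and vertical below 0.1 rad and linear speed of mallet below 0.02 m/s); the robot touches nothing.
It fails at once if a stud is pressed with more than 35 N (contact force between any of stud_a, stud_b, stud_done and anything else above 35 N).
It fails at once if the robot itself pushes a proud stud (more than 1 N) (contact force between any of the fingers, the arm and stud_a above 1 N or contact force between any of the fingers, the arm and stud_b above 1 N).
It fails at once if the mallet strikes the panel (more than 8 N) (contact force between mallet and panel above 8 N).
It fails at once if the mallet is dropped (moves faster than 0.4 m/s while no finger touches it) (contact force between the fingers and mallet below 0.05 N and linear speed of mallet above 0.4 m/s).
It fails at once if a bystander (bowl, glue, marker, tape, scissors) is moved more than 20 mm (distance of any of bowl, glue, marker, tape, scissors from where it was at the start of the episode above 0.02 m).
It also fails if it takes over 64 s, if anything falls off the work surface, if the arm or the gripper's body presses on something with over 40 N, if the wrist force passes 120 N, or if a joint passes its speed limit or range.

## Working session

There is one attempt and no reset: what is moved stays moved. The work goes in short steps, Python scripts to look and compute and a tool call to move; the robot and the scene stay as the last step left them, time stands still between calls to the robot, and variables do not carry over. Pictures are saved under pics/ and viewed, at most 10 in all, crops included, and the job is handed in when it is done.

Besides the shell and the picture viewer there is one more tool, called after ">>>" as name([rows], argument=value, ...), one row to a line, values as JSON. send_rows: Moves the arm, as the interface text tells. Shifts and turns lie within -1 to 1; 1 stands for 0.2 m of shift or 2 pi rad of turn. Its arguments: {"type":"object","properties":{"moves":{"type":"array"},"squeeze":{"type":"number"}},"required":["moves"]}

```bash
mkdir -p pics; python3 - <<'E'
from plant import robot,capture,search_frame
import cv2,numpy as np
print(robot.get_obs())
for n in ["scene","top"]:
    c=capture(n); cv2.imwrite(f"pics/{n}.png",c["pixels"][:,:,::-1])
    print(n,c["intrinsics"],c["k1"],c["rvec"],c["tvec"])
    for o in ["mallet","rest","jig","panel","stud_a","stud_a_top","stud_done","bowl","glue","marker","tape","scissors"]:
        print(o,[(np.round(d["uv"],1).tolist(),round(d["p"],2)) for d in search_frame(c,o)][:4])
E
```

```text
{'t': 0.0, 'joint_positions': array([ 1.17207852,  0.32181926, -0.07011097,  1.45168709,  0.02260888,
        1.3707694 , -0.05691328]), 'dq': array([ 0.00010877, -0.00051715, -0.00028376, -0.00118347,  0.00016439,
        0.00038883, -0.00050612]), 'joint_torque': array([-5.31927362e-04, -4.91290998e+01, -4.03769799e-01, -3.12535357e+01,
       -6.38032285e-02,  4.36724047e-02,  1.41085875e-04]), 'ee_pos': array([ 0.26052048, -0.5949065 ,  0.22145807]), 'orientation': array([-9.16339692e-04,  9.78768235e-01,  2.04967909e-01, -2.41977324e-04]), 'wrist_force': array([-0.47510131, -0.75262176,  0.41111545]), 'ft_torque': array([-0.02990063, -0.04673911,  0.02019754]), 'gripper_force': 0.0, 'gripper_width': 0.08709306251398766}
scene [[438.29378959   0.         312.65685624]
 [  0.         438.29378959 243.31041112]
 [  0.           0.           1.        ]] -0.09551286631403563 [ 1.52333552  1.78895409 -0.90101009] [ 0.08678238 -0.2526079   1.66498998]
mallet [([436.2, 246.9], 0.61)]
rest [([435.0, 267.6], 0.84)]
jig [([242.5, 265.7], 0.82)]
panel [([241.6, 249.1], 0.82)]
stud_a []
stu
[... 159 characters left out ...]
9], 0.73)]
scissors [([494.5, 294.7], 0.73), ([434.6, 266.5], 0.28)]
top [[577.18644956   0.         322.61500464]
 [  0.         577.18644956 242.10411566]
 [  0.           0.           1.        ]] -0.07686635139819077 [ 2.16684136 -2.10768201  0.16896259] [-0.01431735  0.56466132  1.3044006 ]
mallet [([187.8, 264.1], 0.91), ([330.6, 329.7], 0.63)]
rest [([186.0, 271.3], 0.93)]
jig [([402.9, 224.2], 0.75)]
panel [([407.1, 227.9], 0.6)]
stud_a [([251.6, 174.8], 0.34)]
stud_a_top [([379.5, 231.9], 0.41)]
stud_done [([404.1, 229.3], 0.47)]
bowl [([523.7, 288.4], 0.93)]
glue [([194.7, 168.5], 0.82)]
marker [([330.4, 330.2], 0.67)]
tape [([253.0, 171.7], 0.64)]
scissors [([126.3, 224.3], 0.87)]
```

View pics/scene.png

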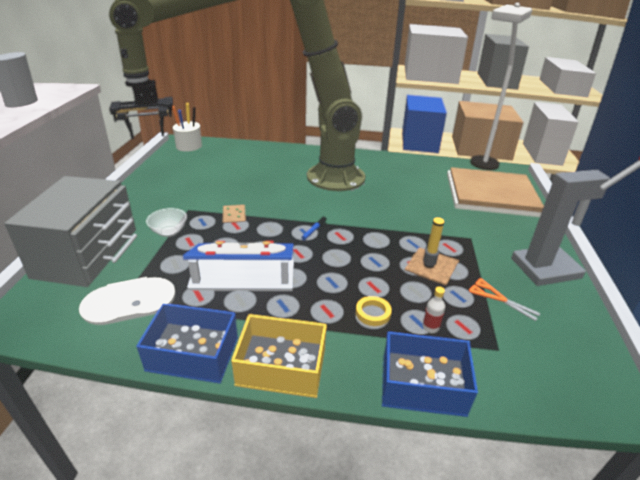

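View pics/top.png

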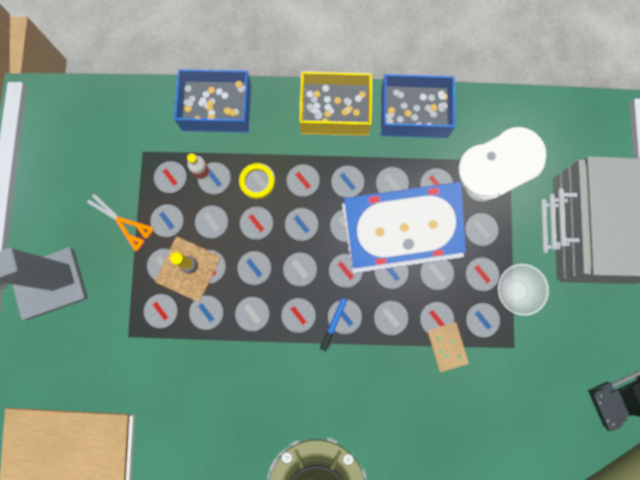

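The panel shows three brass studs at about (379,232), (404,228) and (433,224) in the top view. The grey disc at (408,244) looks like a panel marking. The mallet is on the cork pad at (186,270).

```bash
cat > h.py <<'E'
import numpy as np,cv2
from plant import robot,capture,search_frame
def ray(c,uv):
    K=np.array(c["intrinsics"]);d=np.array([c["k1"],0,0,0,0.])
    n=cv2.undistortPoints(np.array([[uv]],float),K,d).ravel()
    R=cv2.Rodrigues(np.array(c["rvec"],float))[0];o=-R.T@np.array(c["tvec"]).ravel()
    v=R.T@np.array([n[0],n[1],1]);return o,v/np.linalg.norm(v)
def atz(c,uv,z):
    o,v=ray(c,uv);return o+v*(z-o[2])/v[2]
def proj(c,P):
    return cv2.projectPoints(np.array(P,float).reshape(-1,1,3),np.array(c["rvec"],float),np.array(c["tvec"],float),np.array(c["intrinsics"]),np.array([c["k1"],0,0,0,0.]))[0].reshape(-1,2)
E
python3 - <<'E'
from h import *
np.set_printoptions(precision=4,suppress=True)
t=capture("top");s=capture("scene")
for n,uv,z in [("mallet top",(177,258.5),.158),("rest",(188,269.5),.008),("glue",(197,167),.06),("bowl",(523,290),.02),("marker",(334,325),.01),("tape",(257,181),.02),("jig TL",(346,198),.11),("TR",(463,183),.11),("BL",(352,270),.03),("BR",(465,257),.03),("s1",(379.5,232),.08),("s2",(404.5,228),.08),("s3",(432.5,224.5),.08),("grey",(408,244),.07)]:
    print(n,atz(t,uv,z))
print("scene mallet top",atz(s,(439,220),.158))
a=cv2.resize(t["pixels"][170:285,330:480],None,fx=5,fy=5,interpolation=cv2.INTER_CUBIC)
cv2.imwrite("pics/tc.png",a[:,:,::-1])
E
```

```text
mallet top [0.5025 0.3115 0.158 ]
rest [0.4954 0.322  0.008 ]
glue [0.7347 0.3043 0.06  ]
bowl [ 0.4669 -0.4774  0.02  ]
marker [ 0.3741 -0.0307  0.01  ]
tape [0.7147 0.1648 0.02  ]
jig TL [ 0.6565 -0.0488  0.11  ]
TR [ 0.6994 -0.3143  0.11  ]
BL [ 0.5029 -0.0694  0.03  ]
BR [ 0.5409 -0.3364  0.03  ]
s1 [ 0.5862 -0.1281  0.08  ]
s2 [ 0.5971 -0.1853  0.08  ]
s3 [ 0.6071 -0.2498  0.08  ]
grey [ 0.5619 -0.195   0.07  ]
scene mallet top [0.505  0.3164 0.158 ]
```

View pics/tc.png

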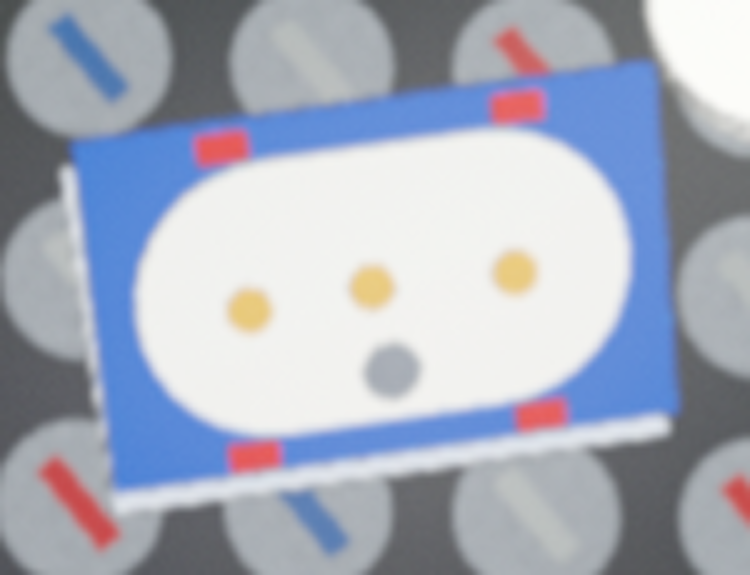

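Studs s1 and s3 lie on a line parallel to the clips. The middle one is offset uphill, so it is probably the one already home; the wrist camera should confirm this. I'll turn the tool so the fingers close along the slope, then look from above the panel.

>>> send_rows([
  {"grip": 87, "dx": 0, "dy": 0, "dz": -0.07, "yaw": -0.0198},
  {"grip": 87, "dx": 0, "dy": 0, "dz": -0.07, "yaw": -0.0198},
  {"grip": 87, "dx": 0, "dy": 0, "dz": -0.07, "yaw": -0.0198},
  {"grip": 87, "dx": 0, "dy": 0, "dz": -0.07, "yaw": -0.0198},
  {"grip": 87, "dx": 0, "dy": 0, "dz": -0.07, "yaw": -0.0198},
  {"grip": 87, "dx": 0, "dy": 0, "dz": -0.07, "yaw": -0.0198},
  {"grip": 87, "dx": 0, "dy": 0, "dz": -0.07, "yaw": -0.0198},
  {"grip": 87, "dx": 0, "dy": 0, "dz": -0.07, "yaw": -0.0198},
])

```text
t: 2.07
ee_pos: [0.2607, -0.5954, 0.3353]
orientation: [0.0, 0.76, 0.65, -0.0]
wrist_force: [0.8, 0.5, -0.6]
gripper_width: 0.0871
gripper_force: 0.0
```

>>> send_rows([
  {"grip": 87, "dx": 0, "dy": 0, "dz": 0, "yaw": -0.0198},
  {"grip": 87, "dx": 0, "dy": 0, "dz": 0, "yaw": -0.0198},
  {"grip": 87, "dx": 0, "dy": 0, "dz": 0, "yaw": -0.0093},
])

```text
t: 2.32
ee_pos: [0.2608, -0.5956, 0.335]
orientation: [0.0, 0.652, 0.758, -0.0]
wrist_force: [-0.2, -0.5, -0.0]
gripper_width: 0.0868
gripper_force: 0.0
```

>>> send_rows([
  {"grip": 87, "dx": 0.127, "dy": 0.128, "dz": 0, "yaw": 0},
  {"grip": 87, "dx": 0.127, "dy": 0.128, "dz": 0, "yaw": 0},
  {"grip": 87, "dx": 0.127, "dy": 0.128, "dz": 0, "yaw": 0},
  {"grip": 87, "dx": 0.127, "dy": 0.128, "dz": 0, "yaw": 0},
  {"grip": 87, "dx": 0.127, "dy": 0.128, "dz": 0, "yaw": 0},
  {"grip": 87, "dx": 0.127, "dy": 0.128, "dz": 0, "yaw": 0},
  {"grip": 87, "dx": 0.127, "dy": 0.128, "dz": 0, "yaw": 0},
])

```text
t: 2.9
ee_pos: [0.4132, -0.3921, 0.3349]
orientation: [0.0, 0.654, 0.756, -0.0]
wrist_force: [0.1, -0.3, 0.7]
gripper_width: 0.0867
gripper_force: 0.0
```

>>> send_rows([
  {"grip": 87, "dx": 0.127, "dy": 0.128, "dz": 0, "yaw": 0},
  {"grip": 87, "dx": 0.127, "dy": 0.128, "dz": 0, "yaw": 0},
  {"grip": 87, "dx": 0.127, "dy": 0.128, "dz": 0, "yaw": 0},
  {"grip": 87, "dx": 0.127, "dy": 0.128, "dz": 0, "yaw": 0},
  {"grip": 87, "dx": 0.127, "dy": 0.128, "dz": 0, "yaw": 0},
  {"grip": 87, "dx": 0.127, "dy": 0.128, "dz": 0, "yaw": 0},
  {"grip": 87, "dx": 0.127, "dy": 0.128, "dz": 0, "yaw": 0},
  {"grip": 87, "dx": 0, "dy": 0, "dz": 0, "yaw": 0},
])

```text
t: 3.57
ee_pos: [0.5681, -0.1824, 0.3347]
orientation: [-0.001, 0.649, 0.76, 0.003]
wrist_force: [-1.2, 0.4, 0.6]
gripper_width: 0.0869
gripper_force: 0.0
```

```bash
python3 - <<'E'
from h import *
np.set_printoptions(precision=4,suppress=True)
o=robot.get_obs();print(o["ee_pos"],o["orientation"],o["t"])
c=capture("wrist");print(c["intrinsics"],c["k1"],c["rvec"],c["tvec"])
for n in ["stud_a","stud_a_top","stud_done","panel"]:
    print(n,[(np.round(d["uv"],1).tolist(),round(d["p"],2)) for d in search_frame(c,n)][:4])
cv2.imwrite("pics/w1.png",c["pixels"][:,:,::-1]);np.save("w1.npy",c,allow_pickle=True)
E
```

```text
[ 0.5681 -0.1824  0.3347] [-0.0006  0.6494  0.7604  0.0029] 3.5667
[[405.6864   0.     318.7954]
 [  0.     405.6864 241.4016]
 [  0.       0.       1.    ]] 0.012857912787600225 [-2.8727 -0.2239 -0.0325] [-0.534  -0.3206  0.4284]
stud_a [([341.6, 268.6], 0.82), ([344.8, 155.6], 0.64)]
stud_a_top [([346.2, 154.5], 0.88)]
stud_done [([348.0, 205.1], 0.85)]
panel [([357.1, 203.2], 0.8)]
```

View pics/w1.png

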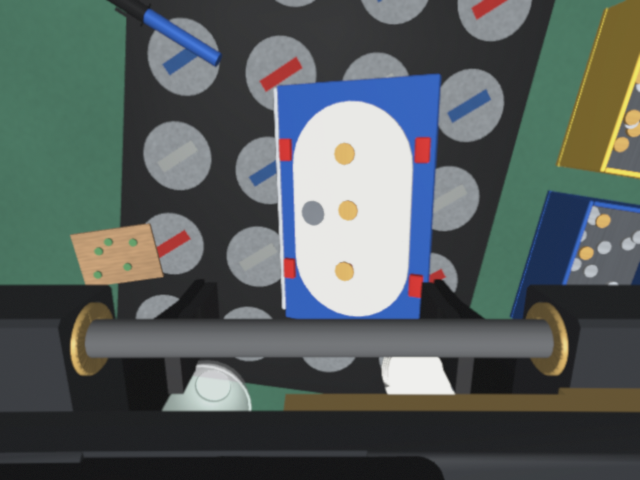

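The wrist view and networks agree: the outer studs, at (345,154) and (344,271), are proud, and the middle one at (348,210) is already home.

```bash
python3 - <<'E'
from h import *
from scipy.optimize import least_squares
np.set_printoptions(precision=4,suppress=True)
w=capture("wrist");t=capture("top")
def cent(c,uv,r):
    u,v=map(round,uv);p=c["pixels"][v-r:v+r+1,u-r:u+r+1].astype(float)
    m=np.clip(p[...,0]-p[...,2]-25,0,40);yy,xx=np.mgrid[-r:r+1,-r:r+1]
    return np.array([u+(m*xx).sum()/m.sum(),v+(m*yy).sum()/m.sum()])
W=[cent(w,q,15) for q in [(345,154),(348,210),(345,271)]]
T=[cent(t,q,8) for q in [(379.5,232),(404.5,228),(432.5,224)]]
print(np.array(W),np.array(T))
s,cc=np.sin(.4363),np.cos(.4363)
def pts(p):
    x,y,z,ya=p[:4];Y=p[4:7]
    ex=np.array([cc*np.cos(ya),cc*np.sin(ya),s]);ey=np.array([-np.sin(ya),np.cos(ya),0]);n=np.cross(ex,ey)
    h=[.014,.004,.014]
    return np.array([np.array([x,y,z])+Y[i]*ey+h[i]*n for i in range(3)])
def f(p):
    P=pts(p);return np.r_[(proj(w,P)-W).ravel(),(proj(t,P)-T).ravel(),(p[2]-.0733)/.002, p[5]*100]
r=least_squares(f,[.59,-.19,.073,.145,.06,0,-.06])
print(r.x,r.fun);print(pts(r.x))
for i in range(3):
    o1,v1=ray(w,W[i]);o2,v2=ray(t,T[i]);A=np.c_[v1,-v2];k=np.linalg.lstsq(A,o2-o1,rcond=None)[0];print("tri",o1+k[0]*v1,o2+k[1]*v2)
# mallet
m=search_frame(t,"mallet");print([(d["uv"],d["p"]) for d in m])
p=t["pixels"][230:300,150:220].astype(int);k=(p[...,0]>150)&(p[...,1]>120)&(p[...,2]<70);v,u=np.nonzero(k);print("yellow",u.mean()+150,v.mean()+230,u.min()+150,u.max()+150,v.min()+230,v.max()+230)
print(proj(t,[[.5,.315,.158],[.5,.315,.058],[.5,.315,.008]]))
E
```

```text
[[350.5271 144.2822]
 [354.4738 200.7441]
 [351.69   261.8526]] [[379.4996 231.6756]
 [404.0034 227.0004]
 [     nan      nan]]<stdin>:8: RuntimeWarning: invalid value encountered in scalar divide
Traceback (most recent call last):
ValueError: Residuals are not finite in the initial point.
```

```bash
cat > fit.py <<'E'
from h import *
from scipy.optimize import least_squares
np.set_printoptions(precision=4,suppress=True)
w=capture("wrist");t=capture("top");tp=cv2.imread("pics/top.png")[:,:,::-1]
def cent(p,uv,r):
    u,v=map(round,uv);p=p[v-r:v+r+1,u-r:u+r+1].astype(float)
    m=np.clip(p[...,0]-p[...,2]-25,0,40);yy,xx=np.mgrid[-r:r+1,-r:r+1]
    return np.array([u+(m*xx).sum()/m.sum(),v+(m*yy).sum()/m.sum()])
W=[cent(w["pixels"],q,15) for q in [(351,144),(354,201),(352,262)]]
T=[cent(tp,q,8) for q in [(379.5,232),(404.5,228),(432.5,224)]]
print(np.array(W),np.array(T))
s,cc=np.sin(.4363),np.cos(.4363)
def pts(p):
    x,y,z,ya=p[:4];Y=p[4:7]
    ex=np.array([cc*np.cos(ya),cc*np.sin(ya),s]);ey=np.array([-np.sin(ya),np.cos(ya),0]);n=np.cross(ex,ey)
    h=[.014,.004,.014]
    return np.array([np.array([x,y,z])+Y[i]*ey+h[i]*n for i in range(3)])
def f(p):
    P=pts(p);return np.r_[(proj(w,P)-W).ravel(),(proj(t,P)-T).ravel(),(p[2]-.0733)/.002, p[5]*100]
r=least_squares(f,[.59,-.19,.073,.145,.06,0,-.06])
print(r.x,r.fun);print(pts(r.x))
for i in range(3):
    o1,v1=ray(w,W[i]);o2,v2=ray(t,T[i]);A=np.c_[v1,-v2];k=np.linalg.lstsq(A,o2-o1,rcond=None)[0];print("tri",o1+k[0]*v1,o2+k[1]*v2)
p=tp[230:300,150:220].astype(int);k=(p[...,0]>150)&(p[...,1]>120)&(p[...,2]<70);v,u=np.nonzero(k);print("yellow",u.mean()+150,v.mean()+230,u.min()+150,u.max()+150,v.min()+230,v.max()+230)
print(proj(t,[[.5,.315,.158],[.5,.315,.058],[.5,.315,.008]]))
o=robot.get_obs();print(o["ee_pos"],o["orientation"],o["t"])
E
python3 fit.py
```

```text
[[350.6624 140.5453]
 [354.6355 198.3069]
 [351.7744 259.9184]] [[379.4955 231.6765]
 [403.9996 226.9987]
 [432.6392 224.0899]]
[ 0.6018 -0.186   0.0733  0.171   0.0587 -0.     -0.0644] [ 0.0297 -0.2855  0.008  -0.323   0.0482 -0.3129  0.6852 -0.0384  0.7116
 -0.0433  0.6516 -0.0075  0.0117 -0.    ]
[[ 0.586  -0.1291  0.086 ]
 [ 0.6002 -0.1863  0.0769]
 [ 0.607  -0.2505  0.086 ]]
tri [ 0.5867 -0.1295  0.0766] [ 0.5876 -0.1284  0.0767]
tri [ 0.6001 -0.1864  0.078 ] [ 0.5999 -0.1845  0.0776]
tri [ 0.6055 -0.2474  0.0972] [ 0.6047 -0.2469  0.0969]
yellow 175.37762237762237 256.8041958041958 150 184 230 264
[[175.3025 259.615 ]
 [186.1464 265.2   ]
 [190.9931 267.6941]]
[ 0.5637 -0.1932  0.3346] [ 0.0002  0.6551  0.7556 -0.0002] 4.0167
```

```bash
sed -i 's/(351,144),(354,201),(352,262)/(351,140),(354,198),(352,259)/' fit.py; python3 fit.py
```

```text
[[350.3848 141.1351]
 [354.3278 198.8597]
 [351.4572 260.4157]] [[379.4955 231.6765]
 [403.9996 226.9987]
 [432.6392 224.0899]]
[ 0.6019 -0.186   0.0733  0.1711  0.0588 -0.     -0.0644] [ 0.0239 -0.2882  0.0132 -0.3295  0.0387 -0.3168  0.6906 -0.0435  0.7239
 -0.0531  0.6577 -0.0205  0.0119 -0.    ]
[[ 0.586  -0.1291  0.086 ]
 [ 0.6002 -0.1863  0.0769]
 [ 0.607  -0.2505  0.086 ]]
tri [ 0.5868 -0.1295  0.0765] [ 0.5876 -0.1284  0.0765]
tri [ 0.6001 -0.1865  0.0781] [ 0.5999 -0.1845  0.0778]
tri [ 0.6056 -0.2474  0.0971] [ 0.6048 -0.2469  0.0968]
yellow 175.37762237762237 256.8041958041958 150 184 230 264
[[175.3025 259.615 ]
 [186.1464 265.2   ]
 [190.9931 267.6941]]
[ 0.5639 -0.1927  0.3346] [ 0.0001  0.6547  0.7559 -0.0001] 4.1167
```

>>> send_rows([
  {"grip": 87, "dx": 0.2, "dy": 0, "dz": 0, "yaw": 0},
  {"grip": 87, "dx": 0.2, "dy": 0, "dz": 0, "yaw": 0},
  {"grip": 87, "dx": 0.2, "dy": 0, "dz": 0, "yaw": 0},
  {"grip": 87, "dx": 0.2, "dy": 0, "dz": 0, "yaw": 0},
  {"grip": 87, "dx": 0.2, "dy": 0, "dz": 0, "yaw": 0},
  {"grip": 87, "dx": 0.2, "dy": 0, "dz": 0, "yaw": 0},
  {"grip": 87, "dx": 0.2, "dy": 0, "dz": 0, "yaw": 0},
  {"grip": 87, "dx": 0.2, "dy": 0, "dz": 0, "yaw": 0},
])

```text
t: 4.78
ee_pos: [0.5175, 0.1263, 0.3349]
orientation: [0.001, 0.655, 0.756, 0.0]
wrist_force: [0.9, 1.4, -0.0]
gripper_width: 0.0871
gripper_force: 0.0
```

>>> send_rows([
  {"grip": 87, "dx": 0.1, "dy": 0, "dz": 0, "yaw": 0},
  {"grip": 87, "dx": 0, "dy": 0, "dz": 0, "yaw": 0},
  {"grip": 87, "dx": 0, "dy": 0, "dz": 0, "yaw": 0},
  {"grip": 87, "dx": 0, "dy": 0, "dz": 0, "yaw": 0},
  {"grip": 87, "dx": 0, "dy": 0, "dz": 0, "yaw": 0},
  {"grip": 87, "dx": 0, "dy": 0, "dz": 0, "yaw": 0},
])

```text
t: 5.28
ee_pos: [0.5158, 0.1427, 0.3344]
orientation: [0.0, 0.655, 0.755, -0.0]
wrist_force: [-0.7, 0.3, -0.2]
gripper_width: 0.0871
gripper_force: 0.0
```

```bash
python3 - <<'E'
from h import *
np.set_printoptions(precision=4,suppress=True)
w=capture("wrist")
cv2.imwrite("pics/w2.png",w["pixels"][:,:,::-1])
for n in ["mallet","rest"]: print(n,[(d["uv"],d["p"]) for d in search_frame(w,n)])
print(proj(w,[[.5025,.3115,.158],[.505,.316,.158],[.5025,.3115,.008]]))
np.savez("w2.npz",**{k:np.array(v) for k,v in w.items()})
o=robot.get_obs();print(o["ee_pos"],o["orientation"],o["t"])
E
```

```text
mallet [([330.4, 24.8], 0.84)]
rest [([316.6, 44.3], 0.77)]
[[332.7843  -8.718 ]
 [337.0581 -15.0709]
 [328.4687  36.7283]]
[0.5155 0.1436 0.3344] [-0.0001  0.6548  0.7558 -0.0001] 5.4333
```

View pics/w2.png

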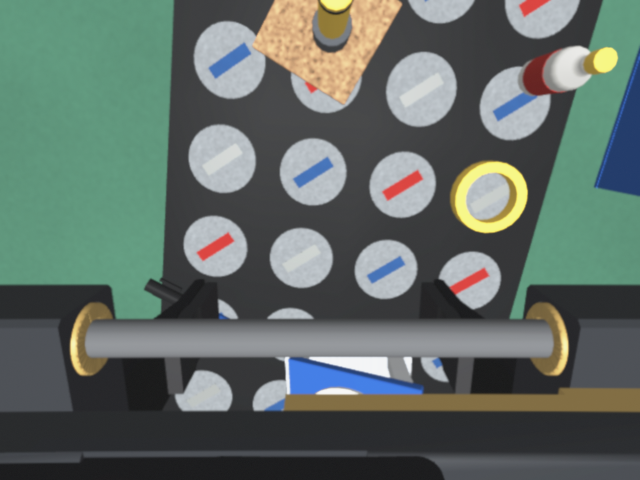

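The mallet's handle top is cut off at (335,-5), with the cork pad around (330,40). I'll move closer and measure again.

>>> send_rows([
  {"grip": 87, "dx": 0.2, "dy": 0, "dz": 0, "yaw": 0},
  {"grip": 87, "dx": 0.2, "dy": 0, "dz": 0, "yaw": 0},
  {"grip": 87, "dx": 0, "dy": 0, "dz": 0, "yaw": 0},
  {"grip": 87, "dx": 0, "dy": 0, "dz": 0, "yaw": 0},
  {"grip": 87, "dx": 0, "dy": 0, "dz": 0, "yaw": 0},
  {"grip": 87, "dx": 0, "dy": 0, "dz": 0, "yaw": 0},
  {"grip": 87, "dx": 0, "dy": 0, "dz": 0, "yaw": 0},
])

```text
t: 6.02
ee_pos: [0.5044, 0.222, 0.3343]
orientation: [0.0, 0.655, 0.755, -0.0]
wrist_force: [0.0, 0.4, -0.0]
gripper_width: 0.0875
gripper_force: 0.0
```

```bash
python3 - <<'E'
from h import *
np.set_printoptions(precision=4,suppress=True)
w=capture("wrist")
cv2.imwrite("pics/w3.png",w["pixels"][:,:,::-1])
p=w["pixels"].astype(int)[:220,250:420];k=((p[...,0]>150)&(p[...,1]>130)&(p[...,2]<110)).astype(np.uint8)
n,l,st,ce=cv2.connectedComponentsWithStats(k)
for i in range(1,n):
    if st[i,4]>80: print(st[i]+[250,0,0,0,0],ce[i]+[250,0])
print(proj(w,[[.503,.312,.158],[.503,.312,.058],[.4954,.322,.008]]))
for n in ["mallet","rest"]: print(n,[(d["uv"],d["p"]) for d in search_frame(w,n)])
o=robot.get_obs();print(o["ee_pos"],o["orientation"],o["t"])
E
```

```text
[407   0  13  24 192] [414.4062  10.0885]
[317  87  36  36 141] [333.1702 107.4326]
[[332.7639 105.3449]
 [329.6977 111.1634]
 [323.3385 103.0798]]
mallet [([332.2, 108.8], 0.79)]
rest [([316.4, 93.3], 0.9)]
[0.5041 0.2227 0.3345] [ 0.0002  0.6549  0.7557 -0.0001] 6.1667
```

View pics/w3.png

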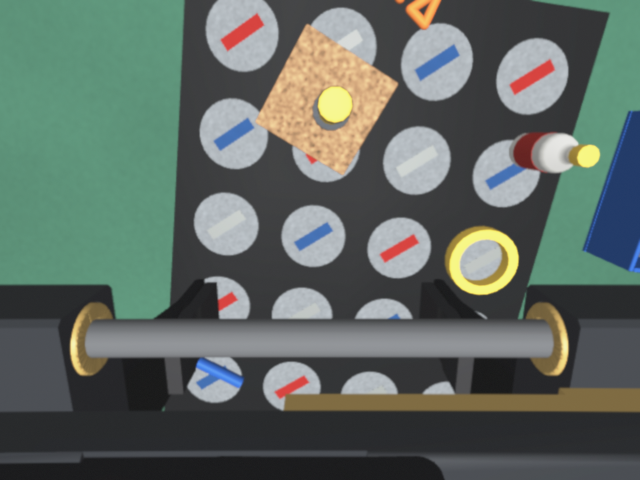

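>>> send_rows([
  {"grip": 87, "dx": 0.147, "dy": 0.022, "dz": 0, "yaw": 0},
  {"grip": 87, "dx": 0.147, "dy": 0.022, "dz": 0, "yaw": 0},
  {"grip": 87, "dx": 0.147, "dy": 0.022, "dz": 0, "yaw": 0},
  {"grip": 87, "dx": 0, "dy": 0, "dz": 0.15, "yaw": 0},
  {"grip": 87, "dx": 0, "dy": 0, "dz": 0.15, "yaw": 0},
  {"grip": 87, "dx": 0, "dy": 0, "dz": 0.15, "yaw": 0},
  {"grip": 87, "dx": 0, "dy": 0, "dz": 0, "yaw": 0},
  {"grip": 87, "dx": 0, "dy": 0, "dz": 0, "yaw": 0},
])

```text
t: 6.83
ee_pos: [0.5038, 0.3117, 0.2436]
orientation: [-0.0, 0.655, 0.756, -0.001]
wrist_force: [-0.3, 0.5, -0.1]
gripper_width: 0.087
gripper_force: 0.0
```

>>> send_rows([
  {"grip": 87, "dx": 0, "dy": 0.003, "dz": 0.14, "yaw": 0},
  {"grip": 87, "dx": 0, "dy": 0, "dz": 0.14, "yaw": 0},
  {"grip": 87, "dx": 0, "dy": 0, "dz": 0.14, "yaw": 0},
  {"grip": 87, "dx": 0, "dy": 0, "dz": 0.14, "yaw": 0},
  {"grip": 87, "dx": 0, "dy": 0, "dz": 0.143, "yaw": 0},
  {"grip": 87, "dx": 0, "dy": 0, "dz": 0, "yaw": 0},
  {"grip": 87, "dx": 0, "dy": 0, "dz": 0, "yaw": 0},
  {"grip": 87, "dx": 0, "dy": 0, "dz": 0, "yaw": 0},
])

```text
t: 7.5
ee_pos: [0.5064, 0.3142, 0.107]
orientation: [0.001, 0.654, 0.756, 0.002]
wrist_force: [-0.8, 0.2, 0.3]
gripper_width: 0.0866
gripper_force: 0.0
```

>>> send_rows([
  {"grip": 15, "dx": 0, "dy": 0, "dz": 0, "yaw": 0},
  {"grip": 15, "dx": 0, "dy": 0, "dz": 0, "yaw": 0},
  {"grip": 15, "dx": 0, "dy": 0, "dz": 0, "yaw": 0},
  {"grip": 15, "dx": 0, "dy": 0, "dz": 0, "yaw": 0},
  {"grip": 15, "dx": 0, "dy": 0, "dz": 0, "yaw": 0},
  {"grip": 15, "dx": 0, "dy": 0, "dz": 0, "yaw": 0},
  {"grip": 15, "dx": 0, "dy": 0, "dz": 0, "yaw": 0},
  {"grip": 15, "dx": 0, "dy": 0, "dz": 0, "yaw": 0},
], squeeze=50)

```text
t: 8.17
ee_pos: [0.5046, 0.3129, 0.1039]
orientation: [0.0, 0.654, 0.756, -0.0]
wrist_force: [0.4, -0.1, 1.0]
gripper_width: 0.0417
gripper_force: 0.0
```

>>> send_rows([
  {"grip": 15, "dx": 0, "dy": 0, "dz": 0, "yaw": 0},
  {"grip": 15, "dx": 0, "dy": 0, "dz": 0, "yaw": 0},
  {"grip": 15, "dx": 0, "dy": 0, "dz": 0, "yaw": 0},
  {"grip": 15, "dx": 0, "dy": 0, "dz": 0, "yaw": 0},
  {"grip": 15, "dx": 0, "dy": 0, "dz": 0, "yaw": 0},
  {"grip": 15, "dx": 0, "dy": 0, "dz": 0, "yaw": 0},
], squeeze=50)

```text
t: 8.67
ee_pos: [0.5045, 0.3129, 0.1038]
orientation: [-0.0, 0.654, 0.756, -0.0]
wrist_force: [0.5, -0.2, 0.2]
gripper_width: 0.0274
gripper_force: 50.0
```

>>> send_rows([
  {"grip": 15, "dx": 0, "dy": 0, "dz": -0.1, "yaw": 0},
  {"grip": 15, "dx": 0, "dy": 0, "dz": -0.15, "yaw": 0},
  {"grip": 15, "dx": 0, "dy": 0, "dz": -0.15, "yaw": 0},
  {"grip": 15, "dx": 0, "dy": 0, "dz": -0.15, "yaw": 0},
  {"grip": 15, "dx": 0, "dy": 0, "dz": -0.15, "yaw": 0},
  {"grip": 15, "dx": 0, "dy": 0, "dz": -0.13, "yaw": 0},
  {"grip": 15, "dx": 0, "dy": 0, "dz": 0, "yaw": 0},
  {"grip": 15, "dx": 0, "dy": 0, "dz": 0, "yaw": 0},
])

```text
t: 9.33
ee_pos: [0.505, 0.3133, 0.2704]
orientation: [0.0, 0.654, 0.756, 0.001]
wrist_force: [-0.1, 0.1, -4.3]
gripper_width: 0.0275
gripper_force: 50.0
```

>>> send_rows([
  {"grip": 15, "dx": -0.17, "dy": 0.007, "dz": 0, "yaw": 0},
  {"grip": 15, "dx": -0.17, "dy": 0.007, "dz": 0, "yaw": 0},
  {"grip": 15, "dx": -0.17, "dy": 0.007, "dz": 0, "yaw": 0},
  {"grip": 15, "dx": -0.17, "dy": 0.007, "dz": 0, "yaw": 0},
  {"grip": 15, "dx": -0.17, "dy": 0.007, "dz": 0, "yaw": 0},
  {"grip": 15, "dx": -0.17, "dy": 0.007, "dz": 0, "yaw": 0},
  {"grip": 15, "dx": -0.17, "dy": 0.007, "dz": 0, "yaw": 0},
  {"grip": 15, "dx": -0.17, "dy": 0.007, "dz": 0, "yaw": 0},
])

```text
t: 10.0
ee_pos: [0.5536, 0.0431, 0.2671]
orientation: [-0.001, 0.654, 0.756, -0.002]
wrist_force: [0.9, -0.4, -3.0]
gripper_width: 0.0272
gripper_force: 50.0
```

>>> send_rows([
  {"grip": 15, "dx": -0.17, "dy": 0.007, "dz": 0, "yaw": 0},
  {"grip": 15, "dx": -0.17, "dy": 0.007, "dz": 0, "yaw": 0},
  {"grip": 15, "dx": -0.17, "dy": 0.007, "dz": 0, "yaw": 0},
  {"grip": 15, "dx": -0.17, "dy": 0.007, "dz": 0, "yaw": 0},
  {"grip": 15, "dx": -0.17, "dy": 0.003, "dz": 0, "yaw": 0},
  {"grip": 15, "dx": 0, "dy": 0, "dz": 0, "yaw": 0},
  {"grip": 15, "dx": 0, "dy": 0, "dz": 0, "yaw": 0},
  {"grip": 15, "dx": 0, "dy": 0, "dz": 0, "yaw": 0},
])

```text
t: 10.67
ee_pos: [0.5845, -0.1213, 0.2674]
orientation: [-0.002, 0.654, 0.756, -0.0]
wrist_force: [-0.1, 1.0, -2.6]
gripper_width: 0.0269
gripper_force: 50.0
```

>>> send_rows([
  {"grip": 15, "dx": 0, "dy": 0, "dz": 0, "yaw": 0},
  {"grip": 15, "dx": 0, "dy": 0, "dz": 0, "yaw": 0},
  {"grip": 15, "dx": 0, "dy": 0, "dz": 0, "yaw": 0},
  {"grip": 15, "dx": 0, "dy": 0, "dz": 0, "yaw": 0},
])

```text
t: 11.0
ee_pos: [0.5855, -0.1209, 0.27]
orientation: [0.0, 0.654, 0.757, -0.0]
wrist_force: [0.4, 0.6, -3.7]
gripper_width: 0.027
gripper_force: 50.0
```

```bash
python3 - <<'E'
from h import *
np.set_printoptions(precision=4,suppress=True)
o=robot.get_obs();print(o["ee_pos"],o["orientation"],o["t"],o["wrist_force"],o["ft_torque"])
w=capture("wrist");s=capture("scene")
a=w["pixels"];b=cv2.resize(s["pixels"][150:310,130:370],None,fx=3,fy=3,interpolation=cv2.INTER_CUBIC)
cv2.imwrite("pics/w4.png",a[:,:,::-1]);cv2.imwrite("pics/s4.png",b[:,:,::-1])
E
```

```text
[ 0.5855 -0.1209  0.27  ] [ 0.0002  0.6536  0.7568 -0.0001] 11.0 [ 0.3933  0.6403 -3.7049] [-0.0033 -0.1435 -0.0395]
```

View pics/w4.png

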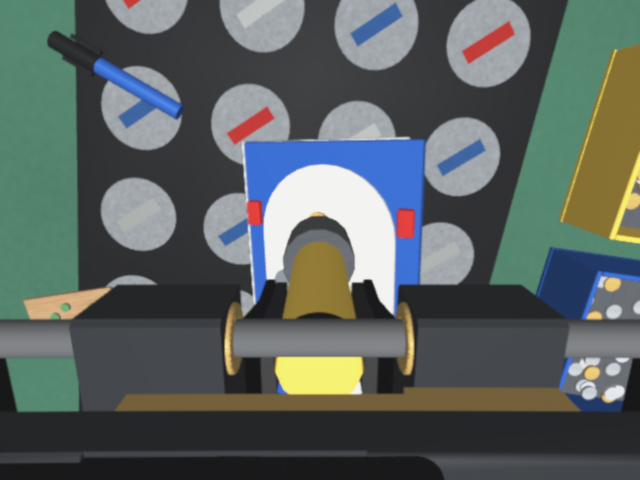

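The mallet's head centre is at (320,250), with the first proud stud peeking out at (317,213) directly ahead. The slope alignment looks right, so I'll make the 8 mm correction and descend.

>>> send_rows([
  {"grip": 15, "dx": -0.041, "dy": -0.006, "dz": 0, "yaw": 0},
  {"grip": 15, "dx": 0, "dy": 0, "dz": 0.12, "yaw": 0},
  {"grip": 15, "dx": 0, "dy": 0, "dz": 0.12, "yaw": 0},
  {"grip": 15, "dx": 0, "dy": 0, "dz": 0.12, "yaw": 0},
  {"grip": 15, "dx": 0, "dy": 0, "dz": 0, "yaw": 0},
  {"grip": 15, "dx": 0, "dy": 0, "dz": 0, "yaw": 0},
  {"grip": 15, "dx": 0, "dy": 0, "dz": 0, "yaw": 0},
  {"grip": 15, "dx": 0, "dy": 0, "dz": 0, "yaw": 0},
])

```text
t: 11.77
ee_pos: [0.5868, -0.1305, 0.2001]
orientation: [0.002, 0.654, 0.756, 0.001]
wrist_force: [0.4, -0.3, -3.2]
gripper_width: 0.0271
gripper_force: 50.0
```

>>> send_rows([
  {"grip": 15, "dx": 0, "dy": 0, "dz": 0.01, "yaw": 0},
  {"grip": 15, "dx": 0, "dy": 0, "dz": 0.01, "yaw": 0},
  {"grip": 15, "dx": 0, "dy": 0, "dz": 0.01, "yaw": 0},
  {"grip": 15, "dx": 0, "dy": 0, "dz": 0, "yaw": 0},
  {"grip": 15, "dx": 0, "dy": 0, "dz": 0, "yaw": 0},
])

```text
t: 12.18
ee_pos: [0.5854, -0.1302, 0.1918]
orientation: [-0.0, 0.654, 0.756, -0.0]
wrist_force: [-0.4, -0.6, -3.3]
gripper_width: 0.0267
gripper_force: 50.0
```

>>> send_rows([
  {"grip": 15, "dx": 0, "dy": 0, "dz": 0.01, "yaw": 0},
  {"grip": 15, "dx": 0, "dy": 0, "dz": 0.01, "yaw": 0},
  {"grip": 15, "dx": 0, "dy": 0, "dz": 0.005, "yaw": 0},
  {"grip": 15, "dx": 0, "dy": 0, "dz": 0, "yaw": 0},
  {"grip": 15, "dx": 0, "dy": 0, "dz": 0, "yaw": 0},
])

```text
t: 12.6
ee_pos: [0.5856, -0.1302, 0.1871]
orientation: [0.0, 0.654, 0.756, -0.0]
wrist_force: [-0.1, -0.3, -2.0]
gripper_width: 0.0272
gripper_force: 50.0
```

>>> send_rows([
  {"grip": 15, "dx": 0, "dy": 0, "dz": 0.005, "yaw": 0},
  {"grip": 15, "dx": 0, "dy": 0, "dz": 0.005, "yaw": 0},
  {"grip": 15, "dx": 0, "dy": 0, "dz": 0, "yaw": 0},
  {"grip": 15, "dx": 0, "dy": 0, "dz": 0, "yaw": 0},
])

```text
t: 12.93
ee_pos: [0.5858, -0.1302, 0.186]
orientation: [0.001, 0.654, 0.756, 0.0]
wrist_force: [-1.2, 0.7, 5.0]
gripper_width: 0.0273
gripper_force: 50.0
```

Contact came at TCP z = 0.187, as predicted. I'll follow the stud along the panel normal.

>>> send_rows([
  {"grip": 15, "dx": 0, "dy": 0.0023, "dz": 0.005, "yaw": 0},
  {"grip": 15, "dx": 0, "dy": 0.0023, "dz": 0.005, "yaw": 0},
  {"grip": 15, "dx": 0, "dy": 0.0023, "dz": 0.005, "yaw": 0},
  {"grip": 15, "dx": 0, "dy": 0, "dz": 0, "yaw": 0},
  {"grip": 15, "dx": 0, "dy": 0, "dz": 0, "yaw": 0},
])

```text
t: 13.35
ee_pos: [0.5871, -0.13, 0.1831]
orientation: [0.001, 0.654, 0.756, -0.0]
wrist_force: [-2.6, 0.4, 7.1]
gripper_width: 0.0273
gripper_force: 50.0
```

>>> send_rows([
  {"grip": 15, "dx": 0, "dy": 0.0023, "dz": 0.005, "yaw": 0},
  {"grip": 15, "dx": 0, "dy": 0.0023, "dz": 0.005, "yaw": 0},
  {"grip": 15, "dx": 0, "dy": 0.0023, "dz": 0.005, "yaw": 0},
  {"grip": 15, "dx": 0, "dy": 0, "dz": 0, "yaw": 0},
  {"grip": 15, "dx": 0, "dy": 0, "dz": 0, "yaw": 0},
])

```text
t: 13.77
ee_pos: [0.5884, -0.1297, 0.1782]
orientation: [-0.0, 0.654, 0.756, 0.0]
wrist_force: [1.9, 1.1, -2.6]
gripper_width: 0.027
gripper_force: 50.0
```

It snapped home. Now I'll lean on it gently.

>>> send_rows([
  {"grip": 15, "dx": 0, "dy": 0.003, "dz": 0.004, "yaw": 0},
  {"grip": 15, "dx": 0, "dy": 0, "dz": 0.003, "yaw": 0},
  {"grip": 15, "dx": 0, "dy": 0, "dz": 0, "yaw": 0},
  {"grip": 15, "dx": 0, "dy": 0, "dz": 0, "yaw": 0},
])

```text
t: 14.1
ee_pos: [0.5888, -0.1297, 0.1777]
orientation: [-0.0, 0.654, 0.756, -0.0]
wrist_force: [-0.8, 0.4, 1.4]
gripper_width: 0.0272
gripper_force: 50.0
```

```bash
python3 - <<'E'
from h import *
np.set_printoptions(precision=4,suppress=True)
o=robot.get_obs();print(o["ee_pos"],o["orientation"],o["t"],o["wrist_force"],o["ft_torque"])
E
```

```text
[ 0.5888 -0.1297  0.1777] [-0.      0.6542  0.7563 -0.0001] 14.1 [-0.7651  0.3645  1.39  ] [0.1346 0.1541 0.0077]
```

>>> send_rows([
  {"grip": 15, "dx": 0, "dy": 0, "dz": 0.003, "yaw": 0},
  {"grip": 15, "dx": 0, "dy": 0, "dz": 0.002, "yaw": 0},
  {"grip": 15, "dx": 0, "dy": 0, "dz": 0, "yaw": 0},
  {"grip": 15, "dx": 0, "dy": 0, "dz": 0, "yaw": 0},
])

```text
t: 14.43
ee_pos: [0.5889, -0.1297, 0.1773]
orientation: [0.0, 0.654, 0.756, -0.0]
wrist_force: [-1.7, -0.5, 5.1]
gripper_width: 0.0268
gripper_force: 50.0
```

>>> send_rows([
  {"grip": 15, "dx": 0, "dy": 0, "dz": 0.004, "yaw": 0},
  {"grip": 15, "dx": 0, "dy": 0, "dz": 0.004, "yaw": 0},
  {"grip": 15, "dx": 0, "dy": 0, "dz": 0, "yaw": 0},
  {"grip": 15, "dx": 0, "dy": 0, "dz": 0, "yaw": 0},
])

```text
t: 14.77
ee_pos: [0.589, -0.1297, 0.1767]
orientation: [0.001, 0.654, 0.756, -0.0]
wrist_force: [-3.5, 1.1, 10.5]
gripper_width: 0.0275
gripper_force: 50.0
```

>>> send_rows([
  {"grip": 15, "dx": 0, "dy": 0, "dz": 0.004, "yaw": 0},
  {"grip": 15, "dx": 0, "dy": 0, "dz": 0.004, "yaw": 0},
  {"grip": 15, "dx": 0, "dy": 0, "dz": 0, "yaw": 0},
  {"grip": 15, "dx": 0, "dy": 0, "dz": 0, "yaw": 0},
  {"grip": 15, "dx": 0, "dy": 0, "dz": 0, "yaw": 0},
  {"grip": 15, "dx": 0, "dy": 0, "dz": 0, "yaw": 0},
])

```text
t: 15.27
ee_pos: [0.5891, -0.1298, 0.1762]
orientation: [0.001, 0.654, 0.756, -0.0]
wrist_force: [-4.9, 0.8, 14.3]
gripper_width: 0.0271
gripper_force: 50.0
```

>>> send_rows([
  {"grip": 15, "dx": 0, "dy": 0, "dz": 0.002, "yaw": 0},
  {"grip": 15, "dx": 0, "dy": 0, "dz": 0, "yaw": 0},
  {"grip": 15, "dx": 0, "dy": 0, "dz": 0, "yaw": 0},
  {"grip": 15, "dx": 0, "dy": 0, "dz": 0, "yaw": 0},
  {"grip": 15, "dx": 0, "dy": 0, "dz": 0, "yaw": 0},
  {"grip": 15, "dx": 0, "dy": 0, "dz": 0, "yaw": 0},
  {"grip": 15, "dx": 0, "dy": 0, "dz": 0, "yaw": 0},
  {"grip": 15, "dx": 0, "dy": 0, "dz": 0, "yaw": 0},
])

```text
t: 15.93
ee_pos: [0.5891, -0.1298, 0.1761]
orientation: [0.001, 0.654, 0.756, -0.0]
wrist_force: [-5.7, 0.7, 16.3]
gripper_width: 0.0274
gripper_force: 50.0
```

>>> send_rows([
  {"grip": 15, "dx": 0, "dy": 0, "dz": 0, "yaw": 0},
  {"grip": 15, "dx": 0, "dy": 0, "dz": 0, "yaw": 0},
  {"grip": 15, "dx": 0, "dy": 0, "dz": 0, "yaw": 0},
  {"grip": 15, "dx": 0, "dy": 0, "dz": 0, "yaw": 0},
  {"grip": 15, "dx": 0, "dy": 0, "dz": 0, "yaw": 0},
  {"grip": 15, "dx": 0, "dy": 0, "dz": 0, "yaw": 0},
])

```text
t: 16.43
ee_pos: [0.5891, -0.1298, 0.176]
orientation: [0.001, 0.654, 0.756, -0.0]
wrist_force: [-7.0, 0.4, 16.4]
gripper_width: 0.0274
gripper_force: 50.0
```

Bedded at about 21 N for over a second. Now lifting and moving to the other proud stud.

>>> send_rows([
  {"grip": 15, "dx": 0, "dy": -0.005, "dz": -0.02, "yaw": 0},
  {"grip": 15, "dx": 0, "dy": -0.005, "dz": -0.03, "yaw": 0},
  {"grip": 15, "dx": 0, "dy": 0, "dz": -0.1, "yaw": 0},
  {"grip": 15, "dx": 0, "dy": 0, "dz": -0.12, "yaw": 0},
  {"grip": 15, "dx": 0, "dy": 0, "dz": 0, "yaw": 0},
  {"grip": 15, "dx": 0, "dy": 0, "dz": 0, "yaw": 0},
])

```text
t: 16.93
ee_pos: [0.5874, -0.1301, 0.2272]
orientation: [0.001, 0.654, 0.756, 0.0]
wrist_force: [-0.5, 0.3, -4.2]
gripper_width: 0.0274
gripper_force: 50.0
```

>>> send_rows([
  {"grip": 15, "dx": -0.12, "dy": 0, "dz": 0, "yaw": 0},
  {"grip": 15, "dx": -0.12, "dy": 0, "dz": 0, "yaw": 0},
  {"grip": 15, "dx": -0.12, "dy": 0, "dz": 0, "yaw": 0},
  {"grip": 15, "dx": -0.12, "dy": 0, "dz": 0, "yaw": 0},
  {"grip": 15, "dx": -0.12, "dy": 0, "dz": 0, "yaw": 0},
  {"grip": 15, "dx": 0, "dy": 0, "dz": 0, "yaw": 0},
  {"grip": 15, "dx": 0, "dy": 0, "dz": 0, "yaw": 0},
  {"grip": 15, "dx": 0, "dy": 0, "dz": 0, "yaw": 0},
])

```text
t: 17.6
ee_pos: [0.6034, -0.2477, 0.2248]
orientation: [-0.002, 0.654, 0.756, 0.0]
wrist_force: [0.5, 1.3, -3.5]
gripper_width: 0.0275
gripper_force: 50.0
```

>>> send_rows([
  {"grip": 15, "dx": 0, "dy": 0, "dz": 0, "yaw": 0},
  {"grip": 15, "dx": 0, "dy": 0, "dz": 0, "yaw": 0},
  {"grip": 15, "dx": 0, "dy": 0, "dz": 0, "yaw": 0},
])

```text
t: 17.85
ee_pos: [0.6043, -0.2475, 0.2269]
orientation: [-0.0, 0.654, 0.757, -0.0]
wrist_force: [0.3, 0.7, -3.5]
gripper_width: 0.0272
gripper_force: 50.0
```

```bash
python3 - <<'E'
from h import *
np.set_printoptions(precision=4,suppress=True)
o=robot.get_obs();print(o["ee_pos"],o["orientation"],o["t"],o["wrist_force"],o["ft_torque"])
w=capture("wrist")
cv2.imwrite("pics/w5.png",w["pixels"][:,:,::-1])
print(proj(w,[[.5902,-.1284,.0769],[.6002,-.1863,.0769],[.607,-.2505,.086],[o["ee_pos"][0],o["ee_pos"][1],o["ee_pos"][2]-.0958]]))
for n in ["stud_a","stud_done"]: print(n,[(d["uv"],d["p"]) for d in search_frame(w,n)])
E
```

```text
[ 0.6043 -0.2475  0.2269] [-0.      0.6535  0.7569 -0.    ] 17.85 [ 0.2627  0.6984 -3.4873] [ 0.0184 -0.1203  0.0143]
[[323.1331  57.6595]
 [324.9387 142.9775]
 [321.4369 229.6002]
 [318.3573 240.7306]]
stud_a [([321.5, 58.3], 0.88)]
stud_done [([324.3, 142.8], 0.79)]
```

View pics/w5.png

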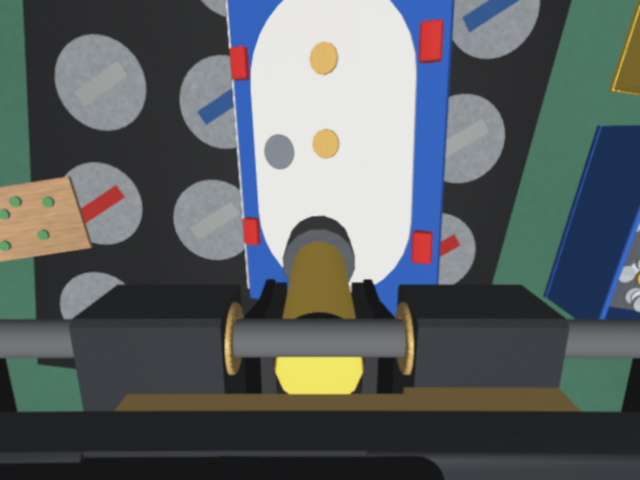

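Stud A now appears at (323,58), exactly where the home position projects, and the mallet is still upright. Next is the second stud.

>>> send_rows([
  {"grip": 15, "dx": -0.019, "dy": 0.008, "dz": 0.04, "yaw": 0},
  {"grip": 15, "dx": 0, "dy": 0, "dz": 0.06, "yaw": 0},
  {"grip": 15, "dx": 0, "dy": 0, "dz": 0.04, "yaw": 0},
  {"grip": 15, "dx": 0, "dy": 0, "dz": 0.03, "yaw": 0},
  {"grip": 15, "dx": 0, "dy": 0, "dz": 0.01, "yaw": 0},
  {"grip": 15, "dx": 0, "dy": 0, "dz": 0, "yaw": 0},
  {"grip": 15, "dx": 0, "dy": 0, "dz": 0, "yaw": 0},
  {"grip": 15, "dx": 0, "dy": 0, "dz": 0, "yaw": 0},
])

```text
t: 18.67
ee_pos: [0.6066, -0.2523, 0.1915]
orientation: [0.0, 0.654, 0.756, 0.0]
wrist_force: [-0.8, -0.3, -3.7]
gripper_width: 0.0269
gripper_force: 50.0
```

>>> send_rows([
  {"grip": 15, "dx": 0, "dy": 0, "dz": 0.007, "yaw": 0},
  {"grip": 15, "dx": 0, "dy": 0, "dz": 0.007, "yaw": 0},
  {"grip": 15, "dx": 0, "dy": 0, "dz": 0, "yaw": 0},
  {"grip": 15, "dx": 0, "dy": 0, "dz": 0, "yaw": 0},
  {"grip": 15, "dx": 0, "dy": 0, "dz": 0, "yaw": 0},
])

```text
t: 19.08
ee_pos: [0.6063, -0.2523, 0.1882]
orientation: [0.0, 0.654, 0.756, -0.0]
wrist_force: [-1.1, -0.8, -3.9]
gripper_width: 0.0272
gripper_force: 50.0
```

>>> send_rows([
  {"grip": 15, "dx": 0.003, "dy": 0, "dz": 0.005, "yaw": 0},
  {"grip": 15, "dx": 0, "dy": 0, "dz": 0.005, "yaw": 0},
  {"grip": 15, "dx": 0, "dy": 0.0023, "dz": 0.005, "yaw": 0},
  {"grip": 15, "dx": 0, "dy": 0, "dz": 0, "yaw": 0},
  {"grip": 15, "dx": 0, "dy": 0, "dz": 0, "yaw": 0},
])

```text
t: 19.5
ee_pos: [0.6068, -0.2519, 0.186]
orientation: [0.0, 0.654, 0.756, -0.0]
wrist_force: [-1.7, -1.2, 3.4]
gripper_width: 0.0272
gripper_force: 50.0
```

>>> send_rows([
  {"grip": 15, "dx": 0, "dy": 0.0023, "dz": 0.005, "yaw": 0},
  {"grip": 15, "dx": 0, "dy": 0.0023, "dz": 0.005, "yaw": 0},
  {"grip": 15, "dx": 0, "dy": 0.0023, "dz": 0.005, "yaw": 0},
  {"grip": 15, "dx": 0, "dy": 0, "dz": 0, "yaw": 0},
  {"grip": 15, "dx": 0, "dy": 0, "dz": 0, "yaw": 0},
])

```text
t: 19.92
ee_pos: [0.6085, -0.2515, 0.182]
orientation: [0.0, 0.654, 0.756, 0.0]
wrist_force: [0.3, -0.5, 2.6]
gripper_width: 0.0268
gripper_force: 50.0
```

>>> send_rows([
  {"grip": 15, "dx": 0, "dy": 0.0023, "dz": 0.005, "yaw": 0},
  {"grip": 15, "dx": 0, "dy": 0.0023, "dz": 0.005, "yaw": 0},
  {"grip": 15, "dx": 0, "dy": 0, "dz": 0.004, "yaw": 0},
  {"grip": 15, "dx": 0, "dy": 0, "dz": 0, "yaw": 0},
  {"grip": 15, "dx": 0, "dy": 0, "dz": 0, "yaw": 0},
])

```text
t: 20.33
ee_pos: [0.6087, -0.2508, 0.1785]
orientation: [-0.001, 0.654, 0.756, 0.0]
wrist_force: [-0.2, 0.1, -1.9]
gripper_width: 0.0269
gripper_force: 50.0
```

>>> send_rows([
  {"grip": 15, "dx": 0, "dy": 0.002, "dz": 0.004, "yaw": 0},
  {"grip": 15, "dx": 0, "dy": 0, "dz": 0.004, "yaw": 0},
  {"grip": 15, "dx": 0, "dy": 0, "dz": 0.004, "yaw": 0},
  {"grip": 15, "dx": 0, "dy": 0, "dz": 0, "yaw": 0},
  {"grip": 15, "dx": 0, "dy": 0, "dz": 0, "yaw": 0},
])

```text
t: 20.75
ee_pos: [0.6091, -0.251, 0.1775]
orientation: [-0.0, 0.654, 0.756, -0.0]
wrist_force: [-2.6, 1.0, 3.9]
gripper_width: 0.0274
gripper_force: 50.0
```

>>> send_rows([
  {"grip": 15, "dx": 0, "dy": 0, "dz": 0.004, "yaw": 0},
  {"grip": 15, "dx": 0, "dy": 0, "dz": 0.003, "yaw": 0},
  {"grip": 15, "dx": 0, "dy": 0, "dz": 0, "yaw": 0},
  {"grip": 15, "dx": 0, "dy": 0, "dz": 0, "yaw": 0},
])

```text
t: 21.08
ee_pos: [0.6092, -0.2511, 0.1769]
orientation: [0.0, 0.654, 0.756, -0.0]
wrist_force: [-4.2, 0.8, 7.4]
gripper_width: 0.0271
gripper_force: 50.0
```

Contact is about 11 N, so I need roughly 9 N more.

>>> send_rows([
  {"grip": 15, "dx": 0, "dy": 0, "dz": 0.004, "yaw": 0},
  {"grip": 15, "dx": 0, "dy": 0, "dz": 0.004, "yaw": 0},
  {"grip": 15, "dx": 0, "dy": 0, "dz": 0.002, "yaw": 0},
  {"grip": 15, "dx": 0, "dy": 0, "dz": 0, "yaw": 0},
  {"grip": 15, "dx": 0, "dy": 0, "dz": 0, "yaw": 0},
  {"grip": 15, "dx": 0, "dy": 0, "dz": 0, "yaw": 0},
])

```text
t: 21.58
ee_pos: [0.6093, -0.2512, 0.1764]
orientation: [0.001, 0.654, 0.756, -0.0]
wrist_force: [-5.8, 1.5, 13.1]
gripper_width: 0.0271
gripper_force: 50.0
```

>>> send_rows([
  {"grip": 15, "dx": 0, "dy": 0, "dz": 0.003, "yaw": 0},
  {"grip": 15, "dx": 0, "dy": 0, "dz": 0, "yaw": 0},
  {"grip": 15, "dx": 0, "dy": 0, "dz": 0, "yaw": 0},
  {"grip": 15, "dx": 0, "dy": 0, "dz": 0, "yaw": 0},
  {"grip": 15, "dx": 0, "dy": 0, "dz": 0, "yaw": 0},
  {"grip": 15, "dx": 0, "dy": 0, "dz": 0, "yaw": 0},
  {"grip": 15, "dx": 0, "dy": 0, "dz": 0, "yaw": 0},
  {"grip": 15, "dx": 0, "dy": 0, "dz": 0, "yaw": 0},
])

```text
t: 22.25
ee_pos: [0.6093, -0.2511, 0.1762]
orientation: [0.001, 0.654, 0.756, -0.0]
wrist_force: [-6.4, 1.2, 14.9]
gripper_width: 0.0272
gripper_force: 50.0
```

>>> send_rows([
  {"grip": 15, "dx": 0, "dy": 0, "dz": 0, "yaw": 0},
  {"grip": 15, "dx": 0, "dy": 0, "dz": 0, "yaw": 0},
  {"grip": 15, "dx": 0, "dy": 0, "dz": 0, "yaw": 0},
  {"grip": 15, "dx": 0, "dy": 0, "dz": 0, "yaw": 0},
  {"grip": 15, "dx": 0, "dy": 0, "dz": 0, "yaw": 0},
  {"grip": 15, "dx": 0, "dy": 0, "dz": 0, "yaw": 0},
  {"grip": 15, "dx": 0, "dy": 0, "dz": 0, "yaw": 0},
])

```text
t: 22.83
ee_pos: [0.6093, -0.2512, 0.1762]
orientation: [0.001, 0.654, 0.756, -0.0]
wrist_force: [-7.3, 2.4, 14.1]
gripper_width: 0.0271
gripper_force: 50.0
```

>>> send_rows([
  {"grip": 15, "dx": 0, "dy": -0.005, "dz": -0.02, "yaw": 0},
  {"grip": 15, "dx": 0, "dy": -0.005, "dz": -0.03, "yaw": 0},
  {"grip": 15, "dx": 0, "dy": 0, "dz": -0.1, "yaw": 0},
  {"grip": 15, "dx": 0, "dy": 0, "dz": -0.17, "yaw": 0},
  {"grip": 15, "dx": 0, "dy": 0, "dz": -0.17, "yaw": 0},
  {"grip": 15, "dx": 0, "dy": 0, "dz": 0, "yaw": 0},
  {"grip": 15, "dx": 0, "dy": 0, "dz": 0, "yaw": 0},
])

```text
t: 23.42
ee_pos: [0.6087, -0.2519, 0.2727]
orientation: [0.002, 0.654, 0.756, 0.001]
wrist_force: [0.5, 0.1, -4.5]
gripper_width: 0.0271
gripper_force: 50.0
```

>>> send_rows([
  {"grip": 15, "dx": 0.1, "dy": -0.007, "dz": 0, "yaw": 0},
  {"grip": 15, "dx": 0.17, "dy": -0.007, "dz": 0, "yaw": 0},
  {"grip": 15, "dx": 0.17, "dy": -0.007, "dz": 0, "yaw": 0},
  {"grip": 15, "dx": 0.17, "dy": -0.007, "dz": 0, "yaw": 0},
  {"grip": 15, "dx": 0.17, "dy": -0.007, "dz": 0, "yaw": 0},
  {"grip": 15, "dx": 0.17, "dy": -0.007, "dz": 0, "yaw": 0},
  {"grip": 15, "dx": 0.17, "dy": -0.007, "dz": 0, "yaw": 0},
  {"grip": 15, "dx": 0.17, "dy": -0.007, "dz": 0, "yaw": 0},
])

```text
t: 24.08
ee_pos: [0.5576, 0.0033, 0.2684]
orientation: [-0.001, 0.654, 0.756, -0.001]
wrist_force: [0.6, 0.6, -3.6]
gripper_width: 0.0276
gripper_force: 50.0
```

>>> send_rows([
  {"grip": 15, "dx": 0.17, "dy": -0.007, "dz": 0, "yaw": 0},
  {"grip": 15, "dx": 0.17, "dy": -0.007, "dz": 0, "yaw": 0},
  {"grip": 15, "dx": 0.17, "dy": -0.007, "dz": 0, "yaw": 0},
  {"grip": 15, "dx": 0.17, "dy": -0.007, "dz": 0, "yaw": 0},
  {"grip": 15, "dx": 0.17, "dy": -0.007, "dz": 0, "yaw": 0},
  {"grip": 15, "dx": 0.17, "dy": -0.007, "dz": 0, "yaw": 0},
  {"grip": 15, "dx": 0.17, "dy": -0.007, "dz": 0, "yaw": 0},
  {"grip": 15, "dx": 0.17, "dy": -0.007, "dz": 0, "yaw": 0},
])

```text
t: 24.75
ee_pos: [0.5078, 0.2703, 0.2686]
orientation: [-0.0, 0.654, 0.756, -0.001]
wrist_force: [-0.6, -0.3, -4.1]
gripper_width: 0.0271
gripper_force: 50.0
```

>>> send_rows([
  {"grip": 15, "dx": 0, "dy": 0, "dz": 0, "yaw": 0},
  {"grip": 15, "dx": 0, "dy": 0, "dz": 0, "yaw": 0},
  {"grip": 15, "dx": 0, "dy": 0, "dz": 0, "yaw": 0},
  {"grip": 15, "dx": 0, "dy": 0, "dz": 0, "yaw": 0},
  {"grip": 15, "dx": 0, "dy": 0, "dz": 0, "yaw": 0},
])

```text
t: 25.17
ee_pos: [0.5095, 0.2678, 0.2701]
orientation: [0.0, 0.655, 0.755, -0.001]
wrist_force: [0.1, -0.4, -3.3]
gripper_width: 0.0275
gripper_force: 50.0
```

```bash
python3 - <<'E'
from h import *
np.set_printoptions(precision=4,suppress=True)
o=robot.get_obs();print(o["ee_pos"],o["orientation"],o["t"],o["wrist_force"],o["ft_torque"])
t=capture("top");tp=t["pixels"]
def cent(p,uv,r):
    u,v=map(round,uv);p=p[v-r:v+r+1,u-r:u+r+1].astype(float)
    m=np.clip(p[...,0]-p[...,2]-25,0,40);yy,xx=np.mgrid[-r:r+1,-r:r+1]
    return [u+(m*xx).sum()/m.sum(),v+(m*yy).sum()/m.sum()]
print([cent(tp,q,8) for q in [(379.5,232),(404.5,228),(432.5,224)]])
print(proj(t,[[.5902,-.1284,.0769],[.6002,-.1863,.0769],[.6112,-.2498,.0769]]))
w=capture("wrist");print(proj(w,[[.4985,.3245,.008]]),[(d["uv"],d["p"]) for d in search_frame(w,"rest")])
s=capture("scene");cv2.imwrite("pics/s5.png",cv2.resize(s["pixels"][150:320,330:530],None,fx=3.5,fy=3.5,interpolation=cv2.INTER_CUBIC)[:,:,::-1])
E
```

```text
[0.5095 0.2678 0.2701] [ 0.0001  0.6553  0.7554 -0.0007] 25.1667 [ 0.1418 -0.3761 -3.306 ] [-0.0079 -0.1217  0.0419]
[[np.float64(378.7820738137083), np.float64(230.609841827768)], [np.float64(403.99956178790535), np.float64(226.99211218229624)], [np.float64(431.6026966292135), np.float64(223.0849438202247)]]
[[379.5066 230.5305]
 [404.7295 226.9435]
 [432.2459 223.0174]]
[[315.9998 143.3937]] [([314.2, 138.5], 0.92)]
```

View pics/s5.png

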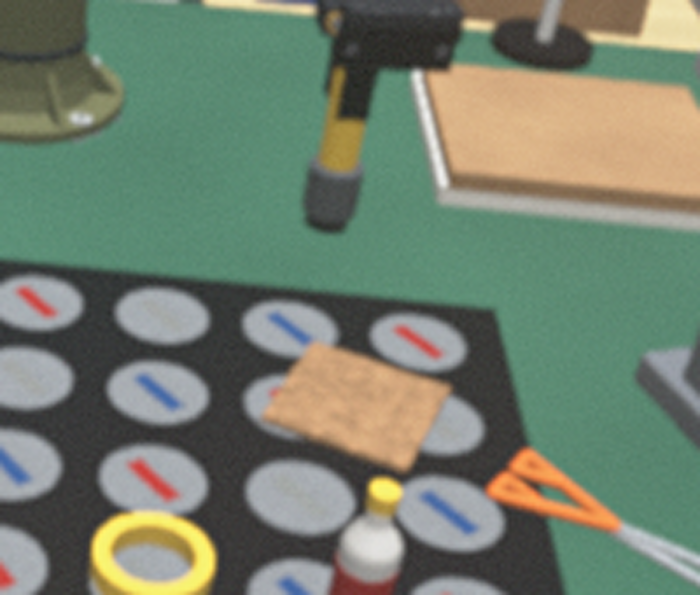

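Both studs sit at the home projections in the top view. The mallet hangs straight, and the pad is clear. Time to place it.

>>> send_rows([
  {"grip": 15, "dx": 0.13, "dy": -0.005, "dz": 0, "yaw": 0},
  {"grip": 15, "dx": 0.135, "dy": -0.005, "dz": 0, "yaw": 0},
  {"grip": 15, "dx": 0, "dy": 0, "dz": 0.15, "yaw": 0},
  {"grip": 15, "dx": 0, "dy": 0, "dz": 0.15, "yaw": 0},
  {"grip": 15, "dx": 0, "dy": 0, "dz": 0.15, "yaw": 0},
  {"grip": 15, "dx": 0, "dy": 0, "dz": 0.15, "yaw": 0},
  {"grip": 15, "dx": 0, "dy": 0, "dz": 0.1, "yaw": 0},
  {"grip": 15, "dx": 0, "dy": 0, "dz": 0.05, "yaw": 0},
])

```text
t: 26.03
ee_pos: [0.498, 0.3201, 0.1177]
orientation: [-0.001, 0.654, 0.756, -0.002]
wrist_force: [-0.2, -1.2, -3.8]
gripper_width: 0.0269
gripper_force: 50.0
```

>>> send_rows([
  {"grip": 15, "dx": 0, "dy": 0, "dz": 0, "yaw": 0},
  {"grip": 15, "dx": 0, "dy": 0, "dz": 0, "yaw": 0},
  {"grip": 15, "dx": 0, "dy": 0, "dz": 0, "yaw": 0},
  {"grip": 15, "dx": 0, "dy": 0, "dz": 0, "yaw": 0},
])

```text
t: 26.37
ee_pos: [0.5003, 0.3227, 0.1229]
orientation: [0.001, 0.654, 0.756, 0.001]
wrist_force: [-0.8, -0.1, -1.7]
gripper_width: 0.0275
gripper_force: 50.0
```

>>> send_rows([
  {"grip": 15, "dx": 0, "dy": 0, "dz": 0.03, "yaw": 0},
  {"grip": 15, "dx": 0, "dy": 0, "dz": 0.02, "yaw": 0},
  {"grip": 15, "dx": 0, "dy": 0, "dz": 0.01, "yaw": 0},
  {"grip": 15, "dx": 0, "dy": 0, "dz": 0, "yaw": 0},
  {"grip": 15, "dx": 0, "dy": 0, "dz": 0, "yaw": 0},
  {"grip": 15, "dx": 0, "dy": 0, "dz": 0, "yaw": 0},
])

```text
t: 26.87
ee_pos: [0.4992, 0.322, 0.1089]
orientation: [-0.0, 0.654, 0.756, 0.0]
wrist_force: [-0.0, 0.3, -4.0]
gripper_width: 0.0278
gripper_force: 50.0
```

>>> send_rows([
  {"grip": 15, "dx": 0, "dy": 0, "dz": 0.005, "yaw": 0},
  {"grip": 15, "dx": 0, "dy": 0, "dz": 0.005, "yaw": 0},
  {"grip": 15, "dx": 0, "dy": 0, "dz": 0, "yaw": 0},
  {"grip": 15, "dx": 0, "dy": 0, "dz": 0, "yaw": 0},
])

```text
t: 27.2
ee_pos: [0.4992, 0.3218, 0.1068]
orientation: [0.0, 0.654, 0.756, -0.0]
wrist_force: [0.2, 0.7, -3.3]
gripper_width: 0.0271
gripper_force: 50.0
```

>>> send_rows([
  {"grip": 15, "dx": 0, "dy": 0, "dz": 0.005, "yaw": 0},
  {"grip": 15, "dx": 0, "dy": 0, "dz": 0.005, "yaw": 0},
  {"grip": 15, "dx": 0, "dy": 0, "dz": 0, "yaw": 0},
  {"grip": 15, "dx": 0, "dy": 0, "dz": 0, "yaw": 0},
])

```text
t: 27.53
ee_pos: [0.4992, 0.3218, 0.1048]
orientation: [-0.0, 0.654, 0.756, -0.0]
wrist_force: [0.4, 0.2, -2.9]
gripper_width: 0.0271
gripper_force: 50.0
```

>>> send_rows([
  {"grip": 15, "dx": 0, "dy": 0, "dz": 0.005, "yaw": 0},
  {"grip": 15, "dx": 0, "dy": 0, "dz": 0, "yaw": 0},
  {"grip": 15, "dx": 0, "dy": 0, "dz": 0, "yaw": 0},
  {"grip": 15, "dx": 0, "dy": 0, "dz": 0, "yaw": 0},
])

```text
t: 27.87
ee_pos: [0.4993, 0.322, 0.104]
orientation: [0.0, 0.654, 0.756, 0.0]
wrist_force: [-0.5, 1.3, -1.7]
gripper_width: 0.0267
gripper_force: 50.0
```

Touching down. One more millimetre, then release gently.

>>> send_rows([
  {"grip": 15, "dx": 0, "dy": 0, "dz": 0.005, "yaw": 0},
  {"grip": 15, "dx": 0, "dy": 0, "dz": 0, "yaw": 0},
  {"grip": 15, "dx": 0, "dy": 0, "dz": 0, "yaw": 0},
  {"grip": 15, "dx": 0, "dy": 0, "dz": 0, "yaw": 0},
])

```text
t: 28.2
ee_pos: [0.4994, 0.3221, 0.1036]
orientation: [0.0, 0.654, 0.756, 0.0]
wrist_force: [-1.0, -1.2, 4.1]
gripper_width: 0.0273
gripper_force: 50.0
```

>>> send_rows([
  {"grip": 28, "dx": 0, "dy": 0, "dz": 0, "yaw": 0},
  {"grip": 30, "dx": 0, "dy": 0, "dz": 0, "yaw": 0},
  {"grip": 34, "dx": 0, "dy": 0, "dz": 0, "yaw": 0},
  {"grip": 40, "dx": 0, "dy": 0, "dz": 0, "yaw": 0},
  {"grip": 60, "dx": 0, "dy": 0, "dz": 0, "yaw": 0},
  {"grip": 87, "dx": 0, "dy": 0, "dz": 0, "yaw": 0},
  {"grip": 87, "dx": 0, "dy": 0, "dz": 0, "yaw": 0},
  {"grip": 87, "dx": 0, "dy": 0, "dz": 0, "yaw": 0},
])

```text
t: 28.87
ee_pos: [0.4993, 0.3219, 0.1028]
orientation: [-0.0, 0.654, 0.756, -0.0]
wrist_force: [0.5, -0.1, 0.1]
gripper_width: 0.059
gripper_force: 0.0
```

>>> send_rows([
  {"grip": 87, "dx": 0, "dy": 0, "dz": 0, "yaw": 0},
  {"grip": 87, "dx": 0, "dy": 0, "dz": 0, "yaw": 0},
  {"grip": 87, "dx": 0, "dy": 0, "dz": 0, "yaw": 0},
  {"grip": 87, "dx": 0, "dy": 0, "dz": 0, "yaw": 0},
  {"grip": 87, "dx": 0, "dy": 0, "dz": 0, "yaw": 0},
  {"grip": 87, "dx": 0, "dy": 0, "dz": 0, "yaw": 0},
])

```text
t: 29.37
ee_pos: [0.4992, 0.3219, 0.1029]
orientation: [0.0, 0.654, 0.756, -0.0]
wrist_force: [0.1, 0.8, 0.3]
gripper_width: 0.086
gripper_force: 0.0
```

>>> send_rows([
  {"grip": 87, "dx": 0, "dy": 0, "dz": -0.05, "yaw": 0},
  {"grip": 87, "dx": 0, "dy": 0, "dz": -0.13, "yaw": 0},
  {"grip": 87, "dx": 0, "dy": 0, "dz": -0.15, "yaw": 0},
  {"grip": 87, "dx": 0, "dy": 0, "dz": -0.15, "yaw": 0},
  {"grip": 87, "dx": 0, "dy": 0, "dz": -0.15, "yaw": 0},
  {"grip": 87, "dx": 0, "dy": 0, "dz": -0.15, "yaw": 0},
  {"grip": 87, "dx": 0, "dy": 0, "dz": -0.15, "yaw": 0},
  {"grip": 87, "dx": 0, "dy": 0, "dz": 0, "yaw": 0},
])

```text
t: 30.03
ee_pos: [0.501, 0.3243, 0.2963]
orientation: [0.002, 0.654, 0.756, 0.005]
wrist_force: [-0.5, 1.1, 0.1]
gripper_width: 0.087
gripper_force: 0.0
```

>>> send_rows([
  {"grip": 87, "dx": -0.15, "dy": 0, "dz": 0, "yaw": 0},
  {"grip": 87, "dx": -0.2, "dy": 0, "dz": 0, "yaw": 0},
  {"grip": 87, "dx": -0.15, "dy": 0, "dz": 0, "yaw": 0},
  {"grip": 87, "dx": 0, "dy": 0, "dz": 0, "yaw": 0},
  {"grip": 87, "dx": 0, "dy": 0, "dz": 0, "yaw": 0},
  {"grip": 87, "dx": 0, "dy": 0, "dz": 0, "yaw": 0},
  {"grip": 87, "dx": 0, "dy": 0, "dz": 0, "yaw": 0},
  {"grip": 87, "dx": 0, "dy": 0, "dz": 0, "yaw": 0},
])

```text
t: 30.7
ee_pos: [0.513, 0.2247, 0.2891]
orientation: [-0.0, 0.653, 0.757, 0.0]
wrist_force: [-0.3, 0.6, -0.3]
gripper_width: 0.0871
gripper_force: 0.0
```

```bash
python3 - <<'E'
from h import *
w=capture("wrist");cv2.imwrite("pics/w6.png",w["pixels"][:,:,::-1])
print(robot.get_obs()["ee_pos"],proj(w,[[.4992,.321,.158],[.4992,.321,.008],[.4985,.3245,.008]]))
E
```

```text
[0.51303665 0.22454257 0.28900306] [[319.04100309  89.24444083]
 [319.15807503 103.66164325]
 [318.98275355 100.01844873]]
```

View pics/w6.png

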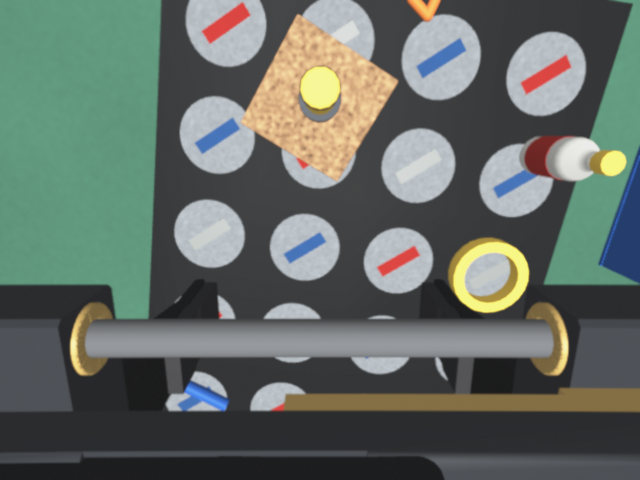

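The mallet stands upright near the pad centre, with its top at (320,88), matching the prediction. The gripper is clear of everything.

```bash
python3 -c "
from plant import robot
print(robot.finish_job())"
```

```text
the job is handed in; nothing more can be done
None
```

I handed the job in at about 31 s of the 64 s allowed: both proud studs are home, each bedded at roughly 20 N for over a second by the wrist-force readings, and the mallet stands upright near the centre of its pad; the hand-in call returned no verdict.

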